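# Index the bending jig's turntable to its next hole

### The arm

A 6-joint arm with a two-finger parallel gripper is mounted at the origin on the work surface; the furniture and walls round the work are solid. World frame = base frame: x ahead of the robot, y to its left, z up, the work surface at z = 0. Lengths are in mm, angles in rad, forces in N, time in s.
With the tool pointing down it reaches from about 275 to 875 mm from the base axis. Payload 12.5 kg.
Tool frame: the origin (TCP) lies between the finger pads; the fingertips stand 19 mm ahead of it and the grasp point (between the pads) is the TCP; z points along the fingers, y is the line along which they close (so a half turn about z gives the same grasp; the last joint's range is limited). The gripper opens to 85 mm and grips with 20 to 120 N. Pads are 22 mm wide; open, the fingers measure 114 mm over their backs; the gripper's body (76 mm by 85 mm) begins 54 mm behind the grasp point. The pads swing forward as they close: fully open they stand 13 mm farther back than shut.
Start: joints at [-1.205, 0.351, 1.652, -0, 1.139, -0.085], TCP at [239.643, -495.031, 250.29] pointing down, gripper open.
Joint ranges: [-2.75, 2.75], [-0.79, 2.1], [0.01, 2.65], [-1.57, 4.71], [0.07, 3.14], [-2.87, 2.87]. Speed limits (rad/s): [2.22, 2.22, 2.79, 3.14, 3.14, 3.14].

### API

Orientations are given as a unit quaternion [w, x, y, z].
In Python, from station import env gives the robot as it stands.
- The arm moves only by the tool step_arm, never from a script. Its argument "deltas" is a list of rows, each an object with "dp": the shift along the tool's x, y, z normalised to -1 to 1, where 1 is 0.5 m, a list of three; "rot": the turn, a rotation vector about the tool's x, y, z normalised to -1 to 1, where 1 is pi rad, a list of three; "claw": the closure, from 0 (fully open) to 1 (shut). A call has 1 to 12 rows; each row is the pose to reach, as a shift and turn from the pose commanded when the call began, along the tool's axes at that moment, turning the shorter way round; what a row does not reach only later rows make up. A row lasts 1/10 s, in which the tool goes at most 50 mm and 8.59 degrees, less where a joint would pass 70% of its speed; a pose out of reach is approached as far as the arm can. A call with a number of a shift or a turn outside -1 to 1 is refused whole. A call with a gripper value outside its range is refused whole. The fingers move at their own pace and stop on an object; the grip force is fixed at half the most. Time passes only in rows, so rows that repeat a pose let the fingers close. It gives the time, the measured TCP pose, the force, the opening and the grip force at its end, in the units of the state.
- env.observe(): the state, without advancing time (a new reading comes with each control period).
- env.grab_frame(name): name is "scene" or "top" or "wrist"; returns the picture (480x640x3 uint8, red, green, blue); there is no depth.
- env.calibration(name): a dict with "vfov" (degrees; the focal length in pixels is half the picture's height over the tangent of half this angle, whatever the lens; pixels are square), "cx", "cy" (the principal point, pixels), "position" and "attitude" of the camera in the world. Camera axes: x right, y down, z forward; pixel columns grow to the right and rows downward; lengths in mm; the calibration is good to about 2 mm. A picture is of the moment at which its call begins: read the wrist's pose just before it. calibration takes no time and is no camera call; for the wrist camera it gives the pose at the moment of the call.
- env.hand_in(): hands the job in; it is judged then, once.
The state is a dict: "t": time; "qpos": joint angles; "qd": joint speeds; "effort": joint torques, N m; "ee_pos": TCP position; "tool_rot": TCP orientation; "wrist_force": force on the tool from outside, world axes, zero at the start; "wrist_torque": the same for the moment, N m; "grip_width": finger opening in mm; "grip_force": force on a finger pad.
Only numpy, scipy, OpenCV 4.12 (cv2) and the standard library are available. Lean on these libraries where they do the work, as an engineer would, in place of code of your own. Each camera call takes 0.05 s, during which the arm holds its last target. There are 200 camera calls.

### The job

The lead-bending jig stands on an indexing turntable that is locked by a spring pin under a black knob. Draw the pin up by its knob, swing the turntable counter-clockwise (seen from above) and let the pin drop fully home into the very next hole, which sits somewhere in the adjustable shoe and has to be felt for; then let go. Never force the pin hard against the ring or the side of a hole (stay under 20 N), and leave the things lying round it where they are.

Things in the scene. Friction and masses are not known exactly. Their poses are not given: they have to be found in the camera images.
- index_base: fixed index base: dark steel disc 188 mm across (212 over its bolt lugs) with a flat hole ring on it, ring top z = 22 mm, holes on a 75 mm radius, 11 mm wide along the circle, 12 mm deep. Origin: underside, on the turning axis; z up, x points to the home hole. Next hole: 0.61 to 0.96 rad counter-clockwise from home, in an adjustable clamped shoe (place not measured); others at 1.70 and -0.785 rad
- turntable (a joint): angle of the turntable (aluminium disc 108 mm across, top z = 30 mm; jig on it up to z = 68 mm), rad: 0 = pin over the home hole, grows counter-clockwise seen from above, range -0.9 to 1.8. Pushed at the knob it turns at 1 to 2 N with the pin held drawn, at 4 to 7 N with the pin riding on the ring; stays where left, about 0.02 rad of play either way with the pin home
- plunger (a joint): how far knob and pin are drawn up, m: 0 = home in a hole, 0.008 = pin tip on the flat of the ring, 0.016 = stop. A spring pulls them down with 5 N at 0 to 8 N fully drawn. Held in a firm grip the pin cannot drop
- knob (a point): centre of the black upright round knob, 29 mm in diameter, 24 mm high; at z = 60 mm with the pin home. It sits 75 mm from the turning axis at the end of the turntable's 26 mm wide radial arm (arm top z = 33 mm; sleeve 18 mm in diameter to z = 47 mm below the knob) and moves with turntable and pin. Free on both sides along the circle; the jig stands 30 mm or more inward of its side
- index_pin: steel pin under the knob and fixed to it, 8 mm in diameter with a round end, reaching 8 mm into a hole when home; origin: its tip
- step_gauge: white stepped gauge block lying on the table, 26 x 68 x 24 mm, origin: centre of its underside; leave alone
- capacitor: dark blue can capacitor standing upright, 25 mm in diameter, 46 mm high, origin: centre of its underside; leave alone
- clamp_knob: black lobed clamping knob standing on its head with its bright stud up, 36 mm across, 38 mm high, origin: centre of its underside; leave alone

How it is judged (in metres and radians):
On the way, in this order (a step that is already met when the one before it is completed fails the run):
1. the pin is drawn clear of the home hole while the turntable is still at home (value of joint plunger above 0.0085 m and value of joint turntable between -0.1 and 0.1 rad), for 0.05 s.
2. the turntable is swung counter-clockwise with the pin out (value of joint plunger above 0.006 m and value of joint turntable above 0.25 rad), for 0.05 s.
At the end, for the whole second after the job is handed in: the pin is home (knob within 2 mm of fully down) in the next hole, with the turntable at rest between 0.55 and 1.02 rad, and let go (value of joint plunger below 0.002 m and value of joint turntable between 0.55 and 1.02 rad and angular speed of index_pin below 0.05 rad/s); the robot touches nothing.
It fails at once if the pin is pressed against the ring or the side of a hole with more than 20 N (contact force between index_pin and index_base above 20 N).
It fails at once if the turntable is swung past the next hole (value of joint turntable above 1.25 rad).
It fails at once if the turntable is swung the wrong way (value of joint turntable below -0.25 rad).
It fails at once if a thing lying nearby is moved by more than 20 mm (distance of any of step_gauge, capacitor, clamp_knob from where it was at the start of the episode above 0.02 m).
It also fails if it takes over 35 s, if anything falls off the work surface, if the arm or the gripper's body presses on something with over 40 N, if the wrist force passes 120 N, or if a joint passes its speed limit or range.

## Working session

There is one attempt and no reset: what is moved stays moved. The work goes in short steps, Python scripts to look and compute and a tool call to move; the robot and the scene stay as the last step left them, time stands still between calls to the robot, and variables do not carry over. Pictures are saved under pics/ and viewed, at most 10 in all, crops included, and the job is handed in when it is done.

Besides the shell and the picture viewer there is one more tool, called after "Emit:" as a command line: name --argument value ..., lists and objects as JSON in quotes. step_arm: Moves the arm, as the interface text tells. Scaled input: -1 to 1 covers 0.5 m each way for a shift and pi rad each way for a turn. Its arguments: {"type":"object","properties":{"deltas":{"type":"array"}},"required":["deltas"]}

```bash
mkdir -p pics; python3 - <<'E'
from station import env
import cv2
o=env.observe();print(o)
for n in("top","scene"):
    print(n,env.calibration(n)); cv2.imwrite(f"pics/{n}0.png",env.grab_frame(n)[:,:,::-1])
E
```

```text
{'t': 0.0, 'qpos': array([-1.20461101e+00,  3.51250825e-01,  1.65243030e+00,  4.28949129e-05,
        1.13910521e+00, -8.46073826e-02]), 'qd': array([-0.00110453, -0.00028257,  0.00010173, -0.00069673, -0.00011432,
       -0.0011009 ]), 'effort': array([ 1.29385139e-04, -5.06101978e+01, -2.91404825e+01, -1.18318326e-04,
        4.52229739e-03,  3.75018075e-06]), 'ee_pos': array([ 239.53942779, -494.75011483,  249.74806062]), 'tool_rot': array([-5.93668331e-04,  9.74707436e-01,  2.23483907e-01, -6.44694964e-05]), 'wrist_force': array([-0.16339253,  0.20649311, -0.61843798]), 'wrist_torque': array([ 0.01858272, -0.01388777, -0.0056048 ]), 'grip_force': 0.0, 'grip_width': 85.79489151392634}
top {'vfov': 47.757187990017265, 'cx': 315.1874725295459, 'cy': 244.72196369568658, 'position': array([ 422.38775966, -174.80411557,  935.3271236 ]), 'attitude': array([-0.03019609,  0.71669924, -0.69522644,  0.04572304])}
scene {'vfov': 46.448348323866924, 'cx': 323.96601209324757, 'cy': 245.0965968112405, 'position': array([ 15.18656058, 382.61082436, 604.8328897 ]), 'attitude': array([ 0.15576734, -0.30129096,  0.83426108, -0.43470536])}
```

View pics/top0.png

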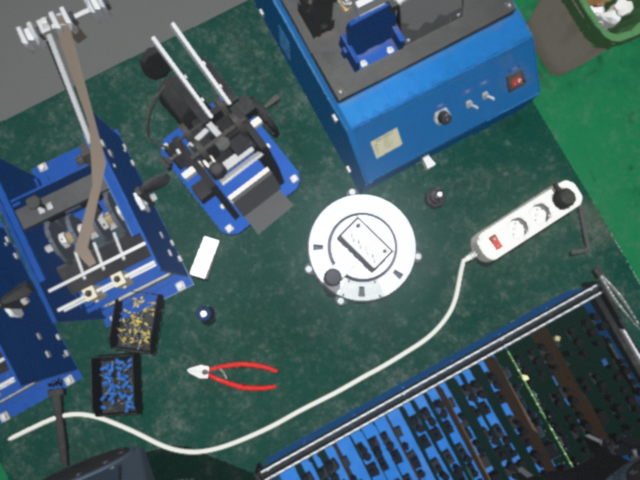

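View pics/scene0.png

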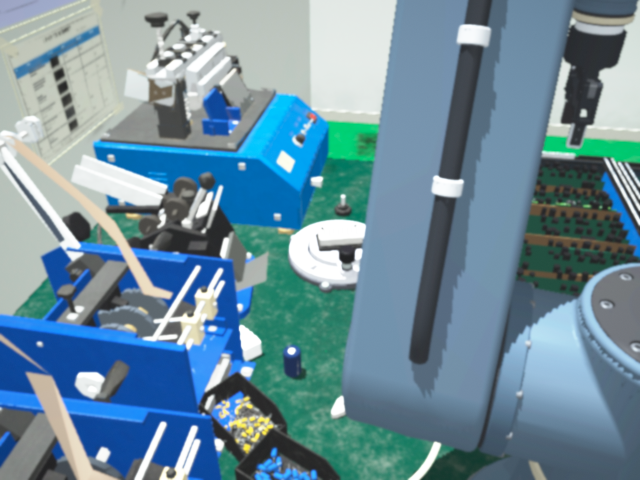

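The top view shows the base disc centred near (362,248), the knob at (333,277), the jig at (365,243), the capacitor at (206,314), the gauge at (204,258) and the clamp knob at (433,198). The scene view is partly blocked by the arm.

```bash
cat > h.py <<'E'
import numpy as np
from scipy.spatial.transform import Rotation as R
def q(a): return R.from_quat(np.roll(a,-1))
def ray(c,uv,z):
    f=240/np.tan(np.radians(c["vfov"]/2))
    d=q(c["attitude"]).apply([(uv[0]-c["cx"])/f,(uv[1]-c["cy"])/f,1.])
    p=np.array(c["position"]); return p+d*(z-p[2])/d[2]
def proj(c,P):
    f=240/np.tan(np.radians(c["vfov"]/2))
    d=q(c["attitude"]).inv().apply(np.array(P)-c["position"])
    return d[:2]/d[2]*f+[c["cx"],c["cy"]]
E
python3 - <<'E'
from station import env
import cv2
from h import *
c=env.calibration("top")
im=cv2.imread("pics/top0.png")
cv2.imwrite("pics/crop0.png",cv2.resize(im[180:320,290:440],None,fx=5,fy=4.285,interpolation=cv2.INTER_CUBIC) if 0 else cv2.resize(im[185:315,295:435],None,fx=4.5,fy=4.5,interpolation=cv2.INTER_CUBIC))
print("centre",ray(c,(362,248),22),"knob",ray(c,(333,277),72))
for uv in [(362,291),(398,273),(318,246),(326,282)]: print(uv,ray(c,uv,22))
print(ray(c,(206,314),46),ray(c,(204,258),24),ray(c,(433,198),20))
E
```

```text
centre [ 518.11139122 -273.0468308    22.        ] knob [ 464.98058267 -222.30775102   72.        ]
(362, 291) [ 445.38862629 -274.49426293   22.        ]
(398, 273) [ 477.5384173  -334.89793211   22.        ]
(318, 246) [ 519.16072382 -198.27858663   22.        ]
(326, 282) [ 458.68232177 -213.48508635   22.        ]
[400.13292977 -19.370509    46.        ] [492.64980016  -7.46819843  24.        ] [ 608.78767275 -394.12439651   20.        ]
```

View pics/crop0.png

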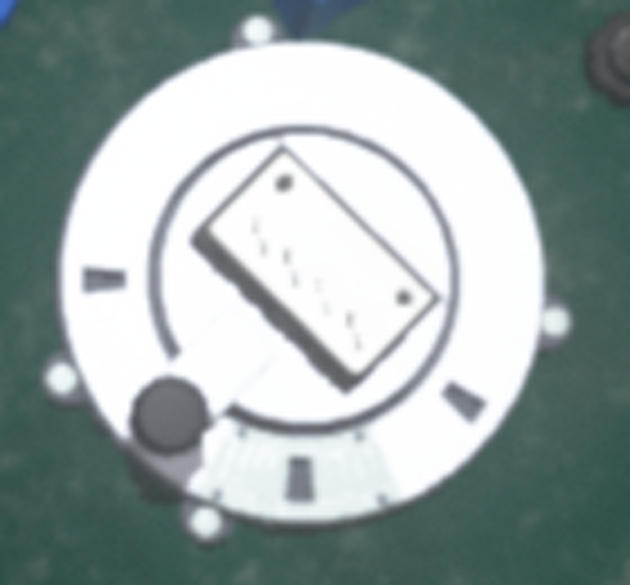

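The crop shows the knob at full-image pixel (332.8,277.2), the shoe hole at (361.7,291.4) and the other holes at (318.1,247) and (398.3,274.3). The disc centre is at (362.1,247.4).

```bash
cat >> h.py <<'E'
def go(o,p,yaw):   # target TCP (mm), yaw = world angle of tool y, tool down
    Rc=q(o["tool_rot"]); x=[np.sin(-yaw),0,0]
    y=np.array([np.cos(yaw),np.sin(yaw),0]); z=np.array([0,0,-1.]); x=np.cross(y,z)
    Rt=R.from_matrix(np.c_[x,y,z])
    print("dp",np.round(Rc.inv().apply(np.array(p)-o["ee_pos"])/500,4),"rot",np.round((Rc.inv()*Rt).as_rotvec()/np.pi,4))
E
python3 - <<'E'
from station import env
from h import *
from scipy.optimize import least_squares
c=env.calibration("top"); 
px=np.array([(361.7,291.4),(318.1,247),(398.3,274.3),(362.1,247.4),(332.8,277.2)])
def f(v):
    x,y,h,n=v; H=lambda a,z:[x+75*np.cos(h+a),y+75*np.sin(h+a),z]
    P=[H(n,22),H(-.785,22),H(1.70,22),[x,y,20],H(0,72)]
    return (np.array([proj(c,p) for p in P])-px).ravel()
s=least_squares(f,[518,-273,2.38,.78]); print(s.x,s.fun.round(2))
x,y,h,n=s.x; k=[x+75*np.cos(h),y+75*np.sin(h),220]; print(k)
o=env.observe(); go(o,k,h+np.pi/2-2*np.pi+np.pi if 0 else h+np.pi/2-2*np.pi)
print(env.calibration("wrist")["position"]-o["ee_pos"])
E
```

```text
[ 519.46730018 -273.72532964    2.3863659     0.75889405] [-0.    0.14  0.15  0.17 -0.55 -0.12  0.19 -0.06  0.2  -0.12]
[np.float64(464.8585901499388), np.float64(-222.31629552139324), 220]
dp [ 0.643  -0.2941  0.06  ] rot [-3.000e-04  2.000e-04  3.839e-01]
[ 66.14559226  31.53863398 123.83742166]
```

Emit:
step_arm --deltas '[{"dp": [0.1,-0.045,0.01],"rot": [0,0,0.06]},{"dp": [0.2,-0.09,0.02],"rot": [0,0,0.11]},{"dp": [0.29,-0.13,0.03],"rot": [0,0,0.16]},{"dp": [0.38,-0.17,0.04],"rot": [0,0,0.21]},{"dp": [0.46,-0.21,0.045],"rot": [0,0,0.26]},{"dp": [0.54,-0.25,0.05],"rot": [0,0,0.31]},{"dp": [0.6,-0.275,0.06],"rot": [0,0,0.35]},{"dp": [0.643,-0.294,0.06],"rot": [0,0,0.384]},{"dp": [0.643,-0.294,0.06],"rot": [0,0,0.384]},{"dp": [0.643,-0.294,0.06],"rot": [0,0,0.384]},{"dp": [0.643,-0.294,0.06],"rot": [0,0,0.384]}]'

```text
$.deltas[0]: bad value
```

Claw is evidently required in each row.

Emit:
step_arm --deltas '[{"dp": [0.1,-0.045,0.01],"rot": [0,0,0.06],"claw": 0},{"dp": [0.2,-0.09,0.02],"rot": [0,0,0.11],"claw": 0},{"dp": [0.29,-0.13,0.03],"rot": [0,0,0.16],"claw": 0},{"dp": [0.38,-0.17,0.04],"rot": [0,0,0.21],"claw": 0},{"dp": [0.46,-0.21,0.045],"rot": [0,0,0.26],"claw": 0},{"dp": [0.54,-0.25,0.05],"rot": [0,0,0.31],"claw": 0},{"dp": [0.6,-0.275,0.06],"rot": [0,0,0.35],"claw": 0},{"dp": [0.643,-0.294,0.06],"rot": [0,0,0.384],"claw": 0},{"dp": [0.643,-0.294,0.06],"rot": [0,0,0.384],"claw": 0},{"dp": [0.643,-0.294,0.06],"rot": [0,0,0.384],"claw": 0},{"dp": [0.643,-0.294,0.06],"rot": [0,0,0.384],"claw": 0}]'

```text
t: 1.2
ee_pos: [464.7, -222.9, 220.1]
tool_rot: [0.0, 0.93, -0.367, -0.0]
wrist_force: [-0.2, 0.6, -0.4]
grip_width: 85.2
grip_force: 0.0
```

```bash
python3 - <<'E'
from station import env
from h import *
import cv2
o=env.observe(); c=env.calibration("wrist"); im=env.grab_frame("wrist")[:,:,::-1].copy()
print(o["t"],o["ee_pos"],o["wrist_force"])
x,y,h,n=519.47,-273.73,2.3864,.7589
H=lambda a,z:[x+75*np.cos(h+a),y+75*np.sin(h+a),z]
for P in (H(0,72),H(n,22),H(-.785,22),H(1.7,22),[x,y,30]): 
    u=proj(c,P);print(u);cv2.circle(im,tuple(int(v) for v in u),3,(0,0,255),-1)
cv2.imwrite("pics/w1.png",im)
E
```

```text
1.2 [ 464.69033252 -222.87017674  220.14469886] [-0.21929366  0.57335888 -0.40176822]
[320.13614789 234.46943004]
[377.34233982 198.26103425]
[261.99158454 196.28707452]
[407.64176085 123.8608109 ]
[320.62151481 135.27841219]
```

View pics/w1.png

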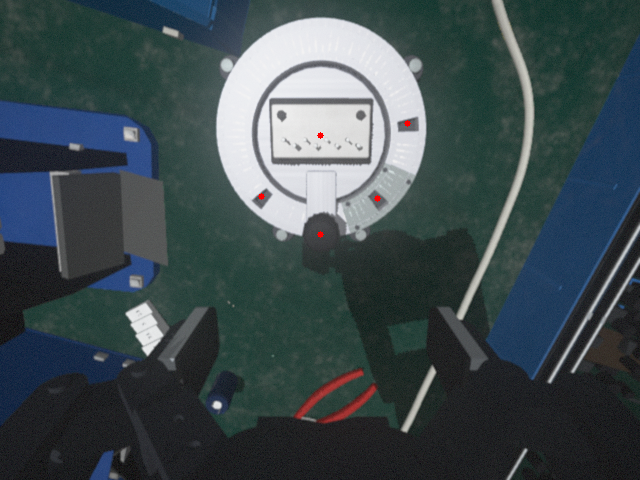

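The wrist view matches the fit: the shoe hole is at (377,198) and the knob at (321,232), both under the projected dots. Descending next.

Emit:
step_arm --deltas '[{"dp": [0,0,0.08],"rot": [0,0,0],"claw": 0},{"dp": [0,0,0.16],"rot": [0,0,0],"claw": 0},{"dp": [0,0,0.24],"rot": [0,0,0],"claw": 0},{"dp": [0,0,0.3],"rot": [0,0,0],"claw": 0.1},{"dp": [0,0,0.316],"rot": [0,0,0],"claw": 0.3},{"dp": [0,0,0.316],"rot": [0,0,0],"claw": 0.45},{"dp": [0,0,0.316],"rot": [0,0,0],"claw": 0.5}]'

```text
t: 1.95
ee_pos: [465.5, -223.3, 63.7]
tool_rot: [0.0, 0.93, -0.369, 0.001]
wrist_force: [-0.4, -0.4, 0.8]
grip_width: 42.4
grip_force: 0.0
```

Emit:
step_arm --deltas '[{"dp": [0,0,0],"rot": [0,0,0],"claw": 0.58},{"dp": [0,0,0],"rot": [0,0,0],"claw": 0.62},{"dp": [0,0,0],"rot": [0,0,0],"claw": 0.66},{"dp": [0,0,0],"rot": [0,0,0],"claw": 0.7},{"dp": [0,0,0],"rot": [0,0,0],"claw": 0.8},{"dp": [0,0,0],"rot": [0,0,0],"claw": 0.8}]'

```text
t: 2.55
ee_pos: [465.5, -222.9, 63.3]
tool_rot: [0.0, 0.93, -0.369, 0.001]
wrist_force: [-1.7, -0.0, 10.2]
grip_width: 27.6
grip_force: 58.3
```

Emit:
step_arm --deltas '[{"dp": [0,0,-0.006],"rot": [0,0,0],"claw": 0.8},{"dp": [0,0,-0.012],"rot": [0,0,0],"claw": 0.8},{"dp": [0,0,-0.018],"rot": [0,0,0],"claw": 0.8},{"dp": [0,0,-0.024],"rot": [0,0,0],"claw": 0.8},{"dp": [0,0,-0.024],"rot": [0,0,0],"claw": 0.8},{"dp": [0,0,-0.024],"rot": [0,0,0],"claw": 0.8}]'

```text
t: 3.15
ee_pos: [465.4, -222.9, 74.3]
tool_rot: [0.0, 0.929, -0.369, 0.001]
wrist_force: [4.9, -3.1, -7.3]
grip_width: 27.4
grip_force: 59.5
```

```bash
python3 - <<'E'
from station import env
from h import *
import cv2
o=env.observe(); print(o["t"],o["ee_pos"],o["wrist_force"],o["tool_rot"])
x,y,h,n=519.47,-273.73,2.3864,.757
# rows: rotate commanded pose about axis by a, in tool frame
Rc=q(o["tool_rot"]); r=o["ee_pos"]-[x,y,o["ee_pos"][2]]
print(np.hypot(*r[:2]),np.arctan2(r[1],r[0])-h)
for a in np.arange(.08,.81,.04):
    d=R.from_rotvec([0,0,a]).apply(r)-r
    print(round(a,3),(Rc.inv().apply(d)/500).round(4),round(-a/np.pi,4))
cv2.imwrite("pics/w2.png",env.grab_frame("wrist")[:,:,::-1])
E
```

```text
3.15 [ 465.38035904 -222.86543105   74.29887495] [ 4.91747261 -3.105432   -7.34875038] [ 7.75644115e-05  9.29495882e-01 -3.68832012e-01  5.87670093e-04]
74.24886284724808 0.0005131961302420329
0.08 [ 0.0005  0.0119 -0.    ] -0.0255
0.12 [ 0.0011  0.0178 -0.    ] -0.0382
0.16 [ 0.0019  0.0237 -0.    ] -0.0509
0.2 [ 0.003   0.0295 -0.    ] -0.0637
0.24 [ 0.0043  0.0353 -0.    ] -0.0764
0.28 [ 0.0058  0.041  -0.    ] -0.0891
0.32 [ 0.0076  0.0467 -0.    ] -0.1019
0.36 [ 0.0096  0.0523 -0.    ] -0.1146
0.4 [ 0.0118  0.0578 -0.    ] -0.1273
0.44 [ 0.0142  0.0632 -0.    ] -0.1401
0.48 [ 0.0168  0.0686 -0.    ] -0.1528
0.52 [0.0197 0.0738 0.    ] -0.1655
0.56 [0.0227 0.0789 0.    ] -0.1783
0.6 [0.026  0.0838 0.    ] -0.191
0.64 [0.0295 0.0887 0.    ] -0.2037
0.68 [0.0331 0.0933 0.    ] -0.2165
0.72 [0.0369 0.0979 0.    ] -0.2292
0.76 [0.0409 0.1023 0.    ] -0.2419
0.8 [0.0451 0.1065 0.    ] -0.2546
```

View pics/w2.png

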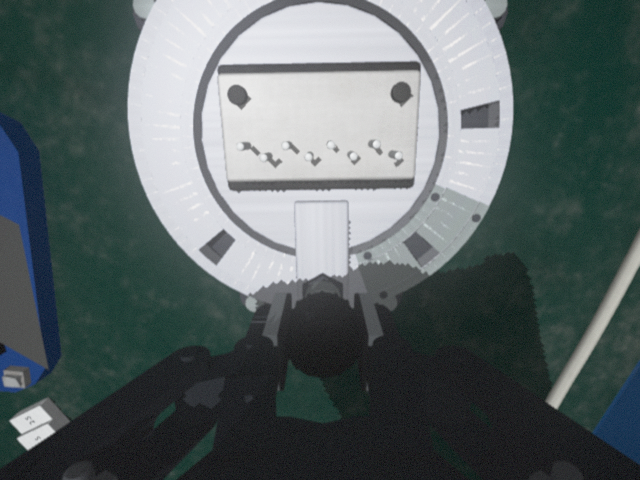

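The pin is drawn (-7.3 N carried). Holes show at (217,247), (420,249) and (480,115). Swinging to about 0.70 rad now.

Emit:
step_arm --deltas '[{"dp": [0.0005,0.0119,0],"rot": [0,0,-0.0255],"claw": 0.8},{"dp": [0.0019,0.0237,0],"rot": [0,0,-0.0509],"claw": 0.8},{"dp": [0.0043,0.0353,0],"rot": [0,0,-0.0764],"claw": 0.8},{"dp": [0.0076,0.0467,0],"rot": [0,0,-0.1019],"claw": 0.8},{"dp": [0.0118,0.0578,0],"rot": [0,0,-0.1273],"claw": 0.8},{"dp": [0.0168,0.0686,0],"rot": [0,0,-0.1528],"claw": 0.8},{"dp": [0.0227,0.0789,0],"rot": [0,0,-0.1783],"claw": 0.8},{"dp": [0.0295,0.0887,0],"rot": [0,0,-0.2037],"claw": 0.8},{"dp": [0.035,0.0957,0],"rot": [0,0,-0.223],"claw": 0.8},{"dp": [0.035,0.0957,0],"rot": [0,0,-0.223],"claw": 0.8},{"dp": [0.035,0.0957,0],"rot": [0,0,-0.223],"claw": 0.8}]'

```text
t: 4.3
ee_pos: [446.1, -269.8, 74.5]
tool_rot: [0.0, 1.0, -0.028, 0.001]
wrist_force: [11.3, 0.1, -7.6]
grip_width: 27.1
grip_force: 59.8
```

```bash
python3 - <<'E'
from station import env
from h import *
import cv2
from scipy.optimize import least_squares
o=env.observe(); print(o["t"],o["ee_pos"],o["wrist_force"],o["tool_rot"])
x,y,h=519.47,-273.73,2.3864
r=o["ee_pos"]-[x,y,0]; print(np.hypot(*r[:2]),(np.arctan2(r[1],r[0])-h)%(2*np.pi))
# shoe angle from view w2 (pose then approx): homography-free, fit camera offset
print(o["qpos"],o["grip_width"])
cv2.imwrite("pics/w3.png",env.grab_frame("wrist")[:,:,::-1])
E
```

```text
4.3 [ 446.14677553 -269.77191921   74.45797127] [11.2854584   0.14071028 -7.55912381] [ 4.45587640e-04  9.99619414e-01 -2.75470022e-02  1.41084498e-03]
73.42997787595611 0.7012637253535186
[-6.33568289e-01  5.53662541e-01  1.85588309e+00  1.31287466e-03
  7.29220625e-01  9.91351307e-01] 27.055005748265874
```

View pics/w3.png

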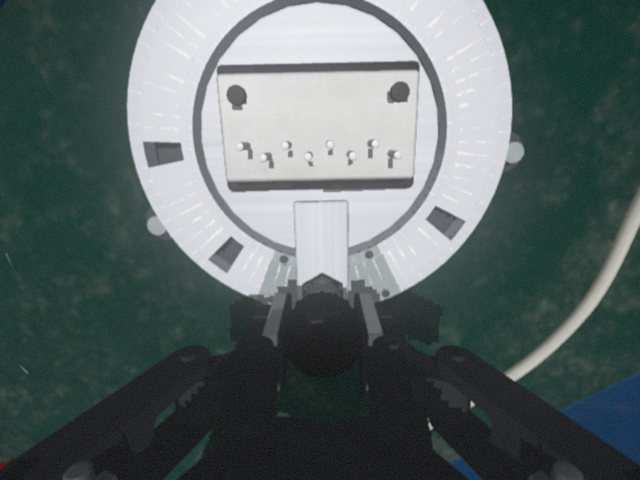

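It is at 0.70 rad, with the hole expected near 0.757. Next: creep to about 0.735, lower 2 mm, and ease the radial load.

Emit:
step_arm --deltas '[{"dp": [0.0008,0.0025,0.002],"rot": [0,0,-0.0055],"claw": 0.8},{"dp": [0.0016,0.0051,0.004],"rot": [0,0,-0.0111],"claw": 0.8},{"dp": [0.0016,0.0051,0.004],"rot": [0,0,-0.0111],"claw": 0.8},{"dp": [0.0016,0.0051,0.004],"rot": [0,0,-0.0111],"claw": 0.8}]'

```text
t: 4.75
ee_pos: [446.2, -272.0, 72.2]
tool_rot: [0.0, 1.0, -0.01, 0.001]
wrist_force: [7.5, -0.3, -8.1]
grip_width: 27.5
grip_force: 60.0
```

Emit:
step_arm --deltas '[{"dp": [0,0,0],"rot": [0,0,0],"claw": 0.6},{"dp": [0,0,0],"rot": [0,0,0],"claw": 0.6},{"dp": [0,0,0],"rot": [0,0,0],"claw": 0.6},{"dp": [0,0,0],"rot": [0,0,0],"claw": 0.6}]'

```text
t: 5.15
ee_pos: [445.4, -272.0, 72.3]
tool_rot: [-0.0, 1.0, -0.01, -0.0]
wrist_force: [-0.0, -0.5, 0.3]
grip_width: 33.7
grip_force: 0.0
```

```bash
python3 - <<'E'
from station import env
from h import *
import cv2
o=env.observe(); print(o["t"],o["ee_pos"],o["wrist_force"],o["grip_width"])
x,y,h=519.47,-273.73,2.3864
r=o["ee_pos"]-[x,y,0]; print(np.hypot(*r[:2]),(np.arctan2(r[1],r[0])-h)%(2*np.pi))
w=env.grab_frame("wrist")[:,:,::-1]; s=env.grab_frame("scene")[:,:,::-1]; t=env.grab_frame("top")[:,:,::-1]
a=cv2.resize(w[180:400,200:440],(436,400)); b=cv2.resize(s[200:310,270:370],(364,400))
cv2.imwrite("pics/c4.png",np.hstack([a,b]))
E
```

```text
5.15 [ 445.416682   -272.01360143   72.34873927] [-0.02226815 -0.47233744  0.261113  ] 33.740042325533864
74.07320656847865 0.7320189273978062
```

View pics/c4.png

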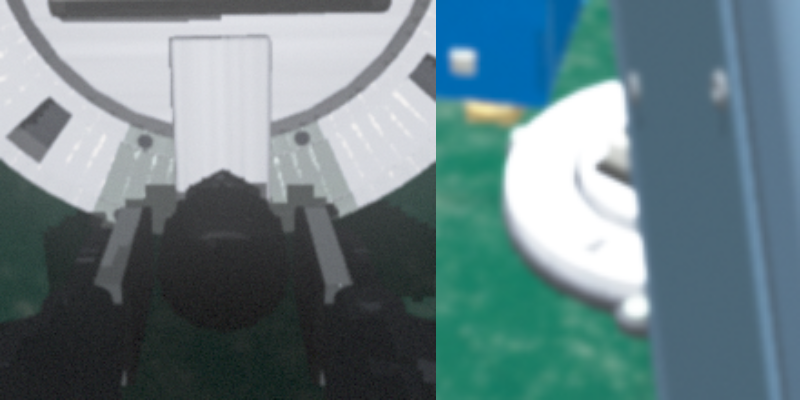

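Fingers are 2.4 mm clear either side and the knob is centred between them; the arm hides the scene view. I'll feel forward by pushing gently counter-clockwise.

Emit:
step_arm --deltas '[{"dp": [0,0.001,0.006],"rot": [0,0,0],"claw": 0.6},{"dp": [0,0.002,0.008],"rot": [0,0,0],"claw": 0.6},{"dp": [0,0.003,0.008],"rot": [0,0,0],"claw": 0.6},{"dp": [0,0.004,0.008],"rot": [0,0,0],"claw": 0.6},{"dp": [0,0.0047,0.008],"rot": [0,0,0],"claw": 0.6},{"dp": [0,0.0053,0.008],"rot": [0,0,0],"claw": 0.6},{"dp": [0,0.0053,0.008],"rot": [0,0,0],"claw": 0.6}]'

```text
t: 6.0
ee_pos: [445.5, -274.7, 68.3]
tool_rot: [-0.0, 1.0, -0.01, 0.0]
wrist_force: [0.2, 0.9, -0.4]
grip_width: 34.2
grip_force: 0.2
```

Emit:
step_arm --deltas '[{"dp": [0,0.0006,0],"rot": [0,0,0],"claw": 0.6},{"dp": [0,0.0012,0],"rot": [0,0,0],"claw": 0.6},{"dp": [0,0.0012,0],"rot": [0,0,0],"claw": 0.6}]'

```text
t: 6.3
ee_pos: [445.4, -275.3, 68.3]
tool_rot: [-0.0, 1.0, -0.01, -0.0]
wrist_force: [-1.2, 1.4, 0.4]
grip_width: 34.4
grip_force: 0.6
```

Emit:
step_arm --deltas '[{"dp": [0,0.001,0],"rot": [0,0,0],"claw": 0.6},{"dp": [0,0.002,0],"rot": [0,0,0],"claw": 0.6},{"dp": [0,0.002,0],"rot": [0,0,0],"claw": 0.6}]'

```text
t: 6.6
ee_pos: [445.4, -276.3, 68.2]
tool_rot: [-0.0, 1.0, -0.01, -0.0]
wrist_force: [-0.4, 0.5, 0.9]
grip_width: 33.8
grip_force: 0.5
```

Emit:
step_arm --deltas '[{"dp": [0,0.001,0],"rot": [0,0,0],"claw": 0.6},{"dp": [0,0.002,0],"rot": [0,0,0],"claw": 0.6},{"dp": [0,0.002,0],"rot": [0,0,0],"claw": 0.6}]'

```text
t: 6.9
ee_pos: [445.3, -277.0, 68.2]
tool_rot: [-0.0, 1.0, -0.01, -0.0]
wrist_force: [-1.1, 4.3, 1.2]
grip_width: 34.0
grip_force: 2.0
```

Emit:
step_arm --deltas '[{"dp": [0,0.0006,0],"rot": [0,0,0],"claw": 0.6},{"dp": [0,0.0012,0],"rot": [0,0,0],"claw": 0.6},{"dp": [0,0.0012,0],"rot": [0,0,0],"claw": 0.6}]'

```text
t: 7.2
ee_pos: [445.3, -277.3, 68.2]
tool_rot: [-0.001, 1.0, -0.01, -0.0]
wrist_force: [-0.7, 6.9, 4.0]
grip_width: 34.0
grip_force: 3.4
```

```bash
python3 - <<'E'
from station import env
from h import *
import cv2
o=env.observe(); print(o["t"],o["ee_pos"],o["wrist_force"],o["grip_width"])
w=env.grab_frame("wrist")[:,:,::-1]; t=env.grab_frame("top")[:,:,::-1]
a=cv2.resize(w[180:400,200:440],(436,400)); b=cv2.resize(t[220:320,310:400],(360,400))
cv2.imwrite("pics/c5.png",np.hstack([a,b]))
E
```

```text
7.2 [ 445.25523118 -277.31749326   68.22814079] [-0.70074147  6.88030171  4.00337005] 34.01112009520458
```

View pics/c5.png

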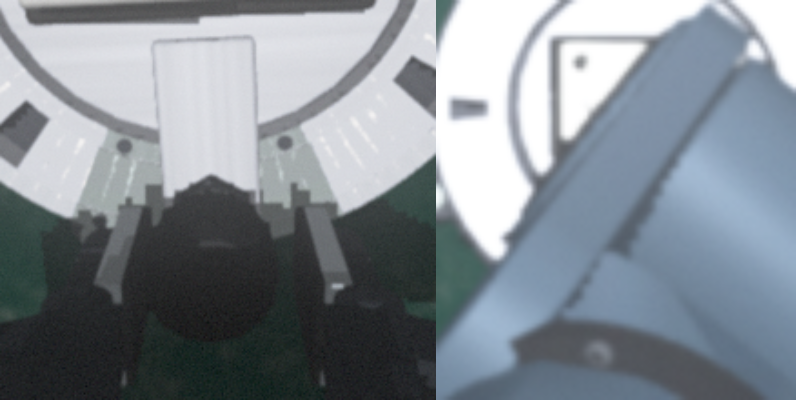

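Seen from the wrist, the arm sits centred on the shoe at crop x=207 (screws at 124 and 285). It moved only about 1.2 mm before the force rose, so the pin may be home with play. I'll check the knob height by overlaying the predicted knob-top circles for home and riding.

```bash
python3 - <<'E'
from station import env
from h import *
import cv2
c=env.calibration("wrist"); w=env.grab_frame("wrist")[:,:,::-1].copy()
g=cv2.convertScaleAbs(w[200:420,200:440],alpha=4,beta=20); S=3
g=cv2.resize(g,None,fx=S,fy=S*.9)
x,y,h=519.47,-273.73,2.3864+.75
for z,col in((72,(0,255,0)),(80,(0,0,255))):
    P=[proj(c,[x+75*np.cos(h)+14.5*np.cos(a),y+75*np.sin(h)+14.5*np.sin(a),z]) for a in np.linspace(0,6.283,60)]
    P=(np.array(P)-[200,200])*[S,S*.9]; cv2.polylines(g,[P.astype(int)],True,col,1)
cv2.imwrite("pics/c6.png",g)
E
```

```text
(no output)
```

View pics/c6.png

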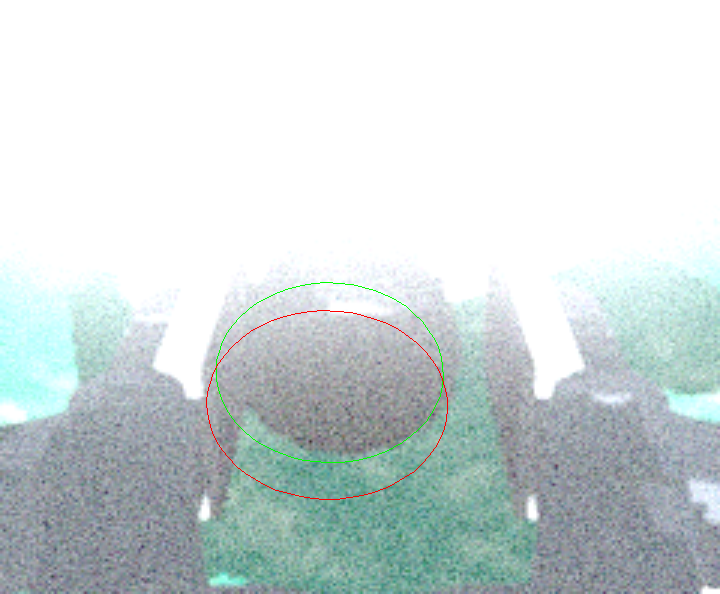

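The knob's lower rim at y≈455 sits on the green (home) circle at 462, far from the red (riding) one at 498. The pin is home, so I'll back off, open and rise.

Emit:
step_arm --deltas '[{"dp": [0,-0.003,0],"rot": [0,0,0],"claw": 0.55},{"dp": [0,-0.005,0],"rot": [0,0,0],"claw": 0.45},{"dp": [0,-0.005,0],"rot": [0,0,0],"claw": 0.3},{"dp": [0,-0.005,-0.02],"rot": [0,0,0],"claw": 0.2},{"dp": [0,-0.005,-0.08],"rot": [0,0,0],"claw": 0.2},{"dp": [0,-0.005,-0.16],"rot": [0,0,0],"claw": 0.2},{"dp": [0,-0.005,-0.25],"rot": [0,0,0],"claw": 0.2},{"dp": [0,-0.005,-0.32],"rot": [0,0,0],"claw": 0.2},{"dp": [0,-0.005,-0.32],"rot": [0,0,0],"claw": 0.2},{"dp": [0,-0.005,-0.32],"rot": [0,0,0],"claw": 0.2}]'

```text
t: 8.35
ee_pos: [445.5, -275.5, 229.2]
tool_rot: [0.001, 1.0, -0.01, 0.001]
wrist_force: [0.2, 0.2, -0.6]
grip_width: 68.4
grip_force: 0.0
```

```bash
python3 - <<'E'
from station import env
from h import *
import cv2
o=env.observe(); print(o["t"],o["ee_pos"],o["wrist_force"])
c=env.calibration("wrist"); w=env.grab_frame("wrist")[:,:,::-1].copy()
x,y,h=519.47,-273.73,2.3864+.757
S=3; u0=proj(c,[x+75*np.cos(h),y+75*np.sin(h),60]); a0,b0=(u0-100).astype(int); a0=max(a0,0);b0=max(b0,0)
g=cv2.resize(cv2.convertScaleAbs(w[b0:b0+190,a0:a0+200],alpha=1.5),None,fx=S,fy=S)
for z,col in((72,(0,255,0)),(80,(0,0,255))):
    P=[proj(c,[x+75*np.cos(h)+14.5*np.cos(a),y+75*np.sin(h)+14.5*np.sin(a),z]) for a in np.linspace(0,6.283,60)]
    cv2.polylines(g,[((np.array(P)-[a0,b0])*S).astype(int)],True,col,1)
cv2.imwrite("pics/c7.png",g)
E
```

```text
8.35 [ 445.53551691 -275.53584139  229.17651089] [ 0.16981987  0.17158513 -0.63440382]
```

View pics/c7.png

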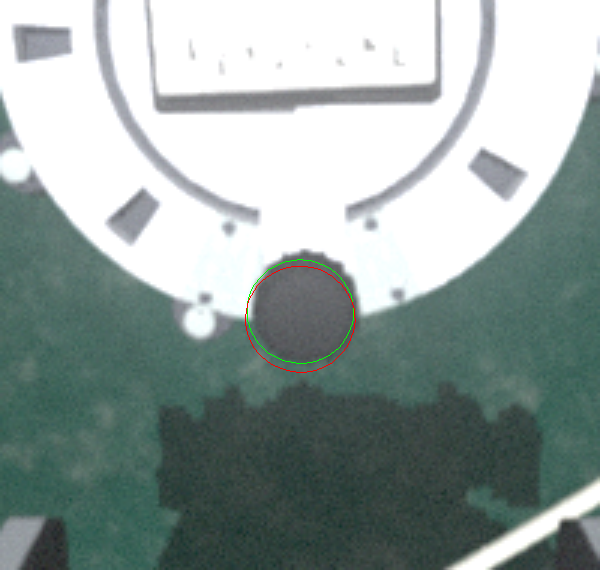

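The knob disc at (305,311) in the crop follows the green home circle, its lower rim at 363, and it is centred on the shoe. The robot is clear, so I'm handing in.

```bash
python3 -c "
from station import env
print(env.hand_in())"
```

```text
the job is handed in; nothing more can be done
None
```

I drew the pin, swung the turntable to about 0.75 rad, and let the pin drop into the next hole; then I released the knob, raised the gripper clear and handed in after about 8.4 s (the hand-in returned no verdict). The wrist-camera check puts the knob at home height.

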